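# Try out a mended radio at library volume

### The arm

A 7-joint arm with a two-finger parallel gripper is mounted at the origin on the work surface. World frame = base frame: x ahead of the robot, y to its left, z up, the work surface at z = 0. Lengths are in mm, angles in rad, forces in N, time in s.
With the tool pointing down it reaches from about 400 to 875 mm from the base axis. Payload 4.4 kg.
Tool frame: the origin (TCP) lies at the very end of the fingers, on their centre line; the grasp point (between the pads) lies 19 mm behind it; z points along the fingers, y is the direction in which the jaws open and shut (so a half turn about z gives the same grasp; the last joint's range is limited). The gripper opens to 85 mm and grips with 20 to 120 N. Pads are 22 mm wide; open, the fingers measure 114 mm over their backs; the gripper's body (76 mm by 85 mm) begins 54 mm behind the grasp point. The pads swing forward as they close: fully open they stand 13 mm farther back than shut.
Start: joints at [1.169, 0.628, 0.038, 1.517, -0.027, 0.996, -0.02], TCP at [214.219, -613.7, 231.313] pointing down, gripper open.
Joint ranges: [-3.06, 3.06], [-0.37, 2.12], [-1.25, 1.32], [0.18, 2.47], [-1.1, 4.24], [0.23, 1.98], [-2.94, 2.94]. Speed limits (rad/s): [2.57, 2.57, 3.14, 3.14, 3.14, 3.14, 3.14].

### API

Orientations are given as [roll, pitch, yaw] about the fixed x, y, z axes, in that order (R = Rz(yaw) Ry(pitch) Rx(roll)).
In Python, from cell import read_state, get_image, calibration, finish_job gives the robot as it stands. The module is installed in compiled form; this text tells all that it offers.
- The arm moves only by the tool apply_moves, never from a script. Its argument "increments" is a list of rows, each an object of numbers: "tx", "ty", "tz": the shift along the world's x, y, z in m; "rx", "ry", "rz": the turn, a rotation vector about the world's x, y, z in units of 5 degrees (1.0 is 5 degrees); "claw": the finger opening in m, from 0 to 0.0854. In form: [{"tx": .., "ty": .., "tz": .., "rx": .., "ry": .., "rz": .., "claw": ..}, ...]. A call has 1 to 12 rows; each row is the pose to reach, as a shift and turn from the pose commanded when the call began; what a row does not reach only later rows make up. A row lasts 1/10 s, in which the tool goes at most 50 mm and 8.59 degrees, less where a joint would pass 70% of its speed; a pose out of reach is approached as far as the arm can. A call with a gripper value outside its range is refused whole. The fingers move at their own pace and stop on an object; the grip force is fixed at half the most. Time passes only in rows, so rows that repeat a pose let the fingers close. It gives the time, the measured TCP pose, the force and the opening at its end, in the units of the state.
- read_state(): the state, without advancing time (a new reading comes with each control period).
- get_image(name): name is "side" or "top" or "wrist"; returns the picture (420x560x3 uint8, red, green, blue); there is no depth.
- calibration(name): a dict with "camera_matrix" (3x3 intrinsics, pixels), "origin" and "attitude" of the camera in the world. Camera axes: x right, y up, looking along -z (the intrinsics and any distortion apply to the point x, -y, -z); pixel columns grow to the right and rows downward; lengths in mm; the calibration is good to about 2 mm. The wrist camera is an equidistant fisheye: a pixel r from the principal point sees the ray r / f radians off the axis. A picture is of the moment at which its call begins: read the wrist's pose just before it. calibration takes no time and is no camera call; for the wrist camera it gives the pose at the moment of the call.
- finish_job(): hands the job in, once; it reports no verdict.
The state is a dict: "clock": time; "qpos": joint angles; "qd": joint speeds; "tau": joint torques, N m; "eef_pos": TCP position; "tool_rot": TCP orientation; "force": force on the tool from outside, world axes, zero at the start; "torque": the same for the moment, N m; "width": finger opening in mm.
Only numpy, scipy, OpenCV 4.12 (cv2) and the standard library are available. Lean on these libraries where they do the work, as an engineer would, in place of code of your own. Each camera call takes 0.05 s, during which the arm holds its last target. There are 200 camera calls.

### The job

Try out the mended portable radio the quiet way, as this is a library: with the fingertips slide its volume lever all the way to the quiet end (the end nearest the round power key), press the power key fully down and let it up, then slide the lever up again through its clicks and leave it in the third click from the quiet end. Never go louder than the third click, and never press the key while the volume is up. Only push and press, gently: do not squeeze the lever, do not shift, tip or lift the radio, and leave the things around it where they are.

Things in the scene. Friction and masses are not known exactly. Their poses are not given: they have to be found in the camera images.
- radio: portable radio standing loose on the table on rubber feet, 3 to 4 kg, cream plastic case 140 (x) x 360 (y) x 155 mm high. Origin: centre of its underside; x points out of its front (speaker, tuning scale; turned away from the robot), y along its length from the power-key end to the tone-knob end, z up
- radio_top (a point): middle of the radio's flat level top, 155 mm up. Along y on the middle line: power key at -145 mm, lever slot -65 to +27 mm with 7 scale marks that get longer towards loud, four fixed band keys +62 to +116 mm (4 mm high), tone knob at +150 mm (38 mm across, 16 mm high, fixed). A folded aerial, 8 mm high, lies at x = -54 mm, y -146 to +163 mm; the rest is clear
- volume_lever: black upright tab of the volume lever, 22 mm across the slot (radio x), 10 mm along the slot (radio y), top 19 mm above the radio's top. Origin: middle of the tab at the level of the radio's top; it slides along radio y only, its axes are those of the radio; at the quiet end it is at radio y = -55 mm
- volume_top (a point): middle of the top of the volume lever's tab
- volume (a joint): lever slide in m: 0 at the quiet end (stop), growing along radio +y to 0.072 at the loud end (stop). It rests at the quiet end and in clicks every 12 mm: first 0.012, second 0.024, third 0.036 ... Leaving a click takes about 4 N; half way to the next the push falls to nothing and the lever jumps on by itself into that click and stays. At the start it is in the first or second
- power_top (a point): middle of the top of the round black power key, 24 mm across, standing 7 mm above the radio's top; it is pressed straight down
- power (a joint): travel of the power key in m: 0 released, 0.005 fully down (pressed from 0.004 on); a spring returns it; it takes 1.2 N to start and 4 N fully down
- spray_can: aerosol can of contact cleaner, standing, 52 mm across, 146 mm tall, past the power-key end of the radio; loose, not part of the job
- screwdriver: black-handled screwdriver, lying, 190 mm long, on the robot's side of the radio; loose, not part of the job
- cell_a: battery cell, standing, 33 mm across, 61 mm tall, on the front (speaker) side of the radio; loose, not part of the job
- cell_b: battery cell, the same as cell_a, next to it; loose, not part of the job
- multimeter: hand multimeter lying on its back, 145 x 74 x 42 mm, on the front (speaker) side of the radio; loose, not part of the job
- mug: white mug, 80 mm across, 92 mm tall, past the tone-knob end of the radio; loose, not part of the job
- parts_tray: open steel tray of screws, 85 x 110 x 24 mm, on the robot's side of the radio; loose, not part of the job

How it is judged (in metres and radians):
On the way, in this order (a step that is already met when the one before it is completed fails the run):
1. the volume lever is slid right down to the quiet end (value of joint volume below 0.003 m and value of joint power below 0.002 m), for 0.1 s.
2. the power key is pressed down with the lever at the quiet end (value of joint power above 0.004 m and value of joint volume below 0.005 m), for 0.05 s.
3. the lever is slid up to the third click, the key having come up (value of joint volume between 0.033 and 0.039 m and value of joint power below 0.001 m), for 0.2 s.
At the end, for the whole second after the job is handed in: the volume lever rests in the third click from the quiet end (36 mm, within 3 mm), the power key is up, the radio stands flat within 15 mm of where it was, and the things around it are within 25 mm of where they were (all of step 3 and velocity of joint volume between -0.005 and 0.005 m/s and distance of radio from where it was at the start of the episode below 0.015 m and angle between radio's own z axis and vertical below 0.05 rad and distance of each of spray_can, screwdriver, cell_a, cell_b, multimeter, mug, parts_tray from where it was at the start of the episode below 0.025 m); the robot touches nothing.
It fails at once if the lever goes past the third click, over the hump (42 mm) towards the fourth (value of joint volume above 0.0425 m).
It fails at once if the power key is pressed while the volume is up (value of joint power above 0.004 m and value of joint volume above 0.007 m).
It fails at once if the lever is squeezed or forced: more than 30 N on it (contact force between the fingers and volume_lever above 30 N).
It fails at once if the radio is shifted more than 20 mm, lifted or tipped (distance of radio from where it was at the start of the episode above 0.02 m or angle between radio's own z axis and vertical above 0.12 rad).
It fails at once if one of the things around the radio is moved more than 30 mm or lifted (distance of any of spray_can, screwdriver, cell_a, cell_b, multimeter, mug, parts_tray from where it was at the start of the episode above 0.03 m).
It also fails if it takes over 72 s, if anything falls off the work surface, if the arm or the gripper's body presses on something with over 40 N, if the wrist force passes 120 N, or if a joint passes its speed limit or range.

## Working session

There is one attempt and no reset: what is moved stays moved. The work goes in short steps, Python scripts to look and compute and a tool call to move; the robot and the scene stay as the last step left them, time stands still between calls to the robot, and variables do not carry over. Pictures are saved under pics/ and viewed, about 8 in all and at most 12, crops included, and the job is handed in when it is done.

Besides the shell and the picture viewer there is one more tool, called after "Emit:" as name([rows], argument=value, ...), one row to a line, values as JSON. apply_moves: Moves the arm, as the interface text tells. Its arguments: {"type":"object","properties":{"increments":{"type":"array"}},"required":["increments"]}

```bash
mkdir -p pics; python3 - <<'E'
from cell import *
import cv2
for n in ("top","side"):
    cv2.imwrite(f"pics/{n}0.png",get_image(n)[:,:,::-1])
    c=calibration(n);print(n,c)
print(read_state())
E
```

```text
top {'camera_matrix': array([[446.70467159,   0.        , 279.04765676],
       [  0.        , 446.70467159, 201.54784055],
       [  0.        ,   0.        ,   1.        ]]), 'origin': array([ 403.58627127,   78.62445346, 1094.91693358]), 'attitude': array([ 0.16003282, -0.02273626, -1.57649324])}
side {'camera_matrix': array([[442.16967158,   0.        , 278.83037074],
       [  0.        , 442.16967158, 209.65541711],
       [  0.        ,   0.        ,   1.        ]]), 'origin': array([ 633.3376381 , -674.09651013,  994.81527702]), 'attitude': array([0.72977985, 0.00156623, 0.11258683])}
{'clock': 0.1, 'qpos': array([ 1.16920999,  0.62925128,  0.03842996,  1.51825052, -0.02699904,
        0.99630537, -0.01998759]), 'qd': array([ 5.04355745e-04, -2.07543715e-03, -7.69072005e-05, -1.85198788e-03,
       -1.70635440e-03,  5.07532385e-04, -1.99970968e-03]), 'tau': array([ 3.69599889e-03, -5.64527607e+01,  1.23079486e+00, -1.93970400e+01,
        1.13285246e-02,  5.43694725e-03,  4.57784040e-05]), 'eef_pos': array([ 214.03775108, -613.16385485,  230.48789353]), 'tool_rot': array([-3.13989556e+00,  8.72335482e-06,  3.35811645e-01]), 'force': array([ 0.17241236, -0.4070339 , -0.06414688]), 'torque': array([ 0.0022686 , -0.01043484,  0.00812019]), 'width': 85.4266058415497}
```

View pics/top0.png

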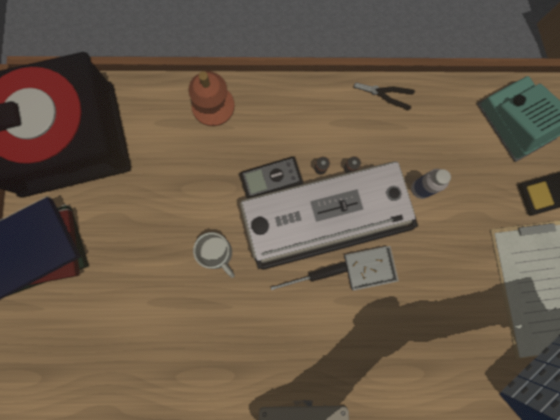

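View pics/side0.png

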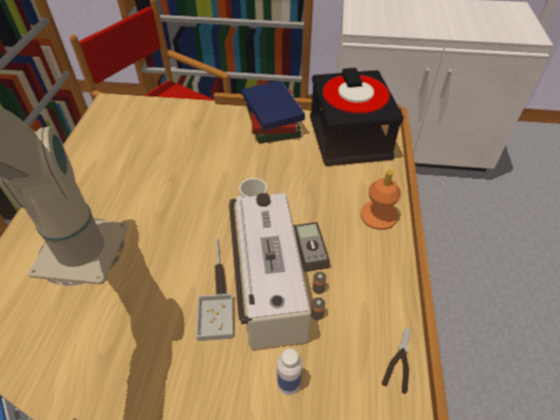

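Top view: tone knob near (260,226), power key near (394,193), lever near (343,205). In the side view the key is near (277,301) and the lever near (270,257). I'll take sub-pixel centroids of the dark blobs and cast rays.

```bash
cat > h.py <<'E'
import numpy as np,cv2
from scipy.spatial.transform import Rotation as R
from cell import *
def ray(c,u,v):
    K=c['camera_matrix'];d=np.array([(u-K[0,2])/K[0,0],-(v-K[1,2])/K[1,1],-1.])
    return R.from_euler('xyz',c['attitude']).apply(d)
def onz(c,u,v,z):
    d=ray(c,u,v);o=c['origin'];return o+d*(z-o[2])/d[2]
def proj(c,p):
    q=R.from_euler('xyz',c['attitude']).inv().apply(np.asarray(p)-c['origin']);K=c['camera_matrix']
    return K[0,2]+K[0,0]*q[0]/-q[2],K[1,2]+K[1,1]*-q[1]/-q[2]
def tri(c1,p1,c2,p2):
    A=[];b=[]
    for c,p in((c1,p1),(c2,p2)):
        d=ray(c,*p);d/=np.linalg.norm(d);M=np.eye(3)-np.outer(d,d);A.append(M);b.append(M@c['origin'])
    return np.linalg.lstsq(np.vstack(A),np.hstack(b),rcond=None)[0]
def blob(im,u,v,r=18,thr=70):
    g=cv2.cvtColor(im,cv2.COLOR_RGB2GRAY)[v-r:v+r+1,u-r:u+r+1]
    n,l,s,ce=cv2.connectedComponentsWithStats((g<thr).astype(np.uint8))
    i=min(range(1,n),key=lambda i:np.hypot(*(ce[i]-r))+(100 if s[i,4]<8 else 0))
    return ce[i]+[u-r,v-r],s[i]
E
python3 - <<'E'
from h import *
t=cv2.imread('pics/top0.png')[:,:,::-1];s=cv2.imread('pics/side0.png')[:,:,::-1]
ct,cs=calibration('top'),calibration('side')
P={}
for n,a,b,z in(('knob',(260,226),(263,200),171),('key',(394,193),(277,301),162)):
    pa,sa=blob(t,*a);pb,sb=blob(s,*b)
    print(n,pa,sa,pb,sb,onz(ct,*pa,z),onz(cs,*pb,z),tri(ct,pa,cs,pb))
a=cv2.resize(t[150:270,230:450],None,fx=3.6,fy=3.6,interpolation=cv2.INTER_CUBIC)
b=cv2.resize(s[180:350,210:350],None,fx=3.5,fy=3.5,interpolation=cv2.INTER_CUBIC)
cv2.imwrite('pics/c1.png',np.clip(a[:,:,::-1]*1.5,0,255));cv2.imwrite('pics/c2.png',b[:,:,::-1])
E
```

```text
knob [259.4600939  225.22065728] [ 10   9  16  17 213] [263.00862069 199.54310345] [ 13  12  12  12 116] [502.94332571  97.71818727 171.        ] [505.24237019  87.9413985  171.        ] [503.83447659  97.86496182 160.37812235]
key [393.77083333 192.77083333] [13 13 11 11 96] [276.74545455 300.43636364] [14 14  8  8 55] [ 572.57509126 -188.6034474   162.        ] [ 573.13654682 -192.87974673  162.        ] [ 573.10899154 -190.04023147  157.2769155 ][ WARN:0@0.531] global loadsave.cpp:1063 imwrite_ Unsupported depth image for selected encoder is fallbacked to CV_8U.
```

View pics/c1.png

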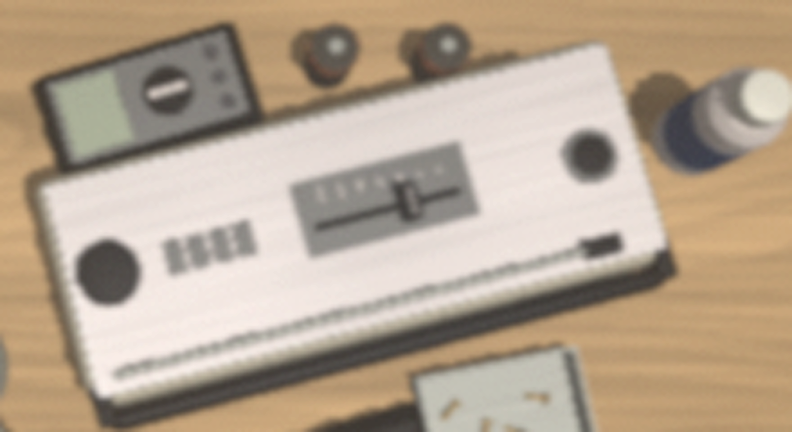

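View pics/c2.png

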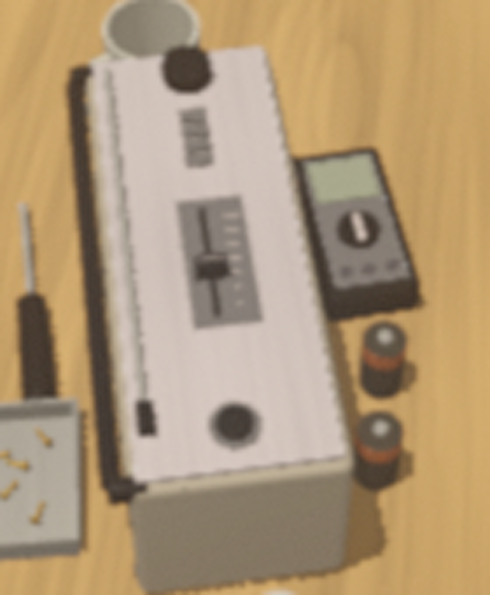

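Both crops agree: the lever tab is at (412,200) in the top crop, which is full-image (344.4,205.6). It's at (211,266) in the side crop, about (270.3,256).

```bash
python3 - <<'E'
from h import *
ct,cs=calibration('top'),calibration('side')
# knob/key: mean of both views, top weighted; frame from them
K=np.array([572.8,-190.0]);N=np.array([503.6,96.5])
y=(N-K)/np.linalg.norm(N-K);x=np.array([y[1],-y[0]]);O=K+145*y
print('len',np.linalg.norm(N-K),'yaw',np.arctan2(x[1],x[0]),'O',O,'x',x,'y',y)
for c,p in((ct,(344.4,205.6)),(cs,(270.3,255.5))):
  for z in(165,174):
    q=onz(c,*p,z)[:2]-O;print(z,q@x,q@y)
for n,yy in(('key',-145),('quiet',-55),('c1',-43),('c2',-31),('c3',-19)):print(n,O+yy*y)
E
```

```text
len 294.7386808683244 yaw 0.2369966075038612 O [538.75628382 -49.05311146] x [0.97204751 0.23478425] y [-0.23478425  0.97204751]
165 -1.8827921693758347 -32.89363947973823
174 -2.8460930518166623 -31.066978697581032
165 -1.0824534531734906 -31.243322522325247
174 -1.6652010995845 -37.73490330526208
key [ 572.8 -190. ]
quiet [ 551.66941754 -102.51572436]
c1 [548.85200655 -90.85115427]
c2 [546.03459555 -79.18658418]
c3 [543.21718456 -67.5220141 ]
```

Emit:
apply_moves([
  {"tx": 0.024, "ty": 0.042, "tz": 0.01, "rz": -0.2, "claw": 0},
  {"tx": 0.048, "ty": 0.084, "tz": 0.01, "rz": -0.4, "claw": 0},
  {"tx": 0.072, "ty": 0.126, "tz": 0.01, "rz": -0.6, "claw": 0},
  {"tx": 0.096, "ty": 0.168, "tz": 0.01, "rz": -0.8, "claw": 0},
  {"tx": 0.12, "ty": 0.21, "tz": 0.01, "rz": -1.0, "claw": 0},
  {"tx": 0.144, "ty": 0.252, "tz": 0.01, "rz": -1.13, "claw": 0},
  {"tx": 0.168, "ty": 0.294, "tz": 0.01, "rz": -1.13, "claw": 0},
  {"tx": 0.192, "ty": 0.336, "tz": 0.01, "rz": -1.13, "claw": 0},
  {"tx": 0.216, "ty": 0.378, "tz": 0.01, "rz": -1.13, "claw": 0},
  {"tx": 0.24, "ty": 0.42, "tz": 0.01, "rz": -1.13, "claw": 0},
  {"tx": 0.264, "ty": 0.462, "tz": 0.01, "rz": -1.13, "claw": 0},
  {"tx": 0.288, "ty": 0.504, "tz": 0.01, "rz": -1.13, "claw": 0},
])

```text
$.increments[0]: bad value
```

Emit:
apply_moves([
  {"tx": 0.024, "ty": 0.042, "tz": 0.01, "rx": 0, "ry": 0, "rz": -0.2, "claw": 0},
  {"tx": 0.048, "ty": 0.084, "tz": 0.01, "rx": 0, "ry": 0, "rz": -0.4, "claw": 0},
  {"tx": 0.072, "ty": 0.126, "tz": 0.01, "rx": 0, "ry": 0, "rz": -0.6, "claw": 0},
  {"tx": 0.096, "ty": 0.168, "tz": 0.01, "rx": 0, "ry": 0, "rz": -0.8, "claw": 0},
  {"tx": 0.12, "ty": 0.21, "tz": 0.01, "rx": 0, "ry": 0, "rz": -1.0, "claw": 0},
  {"tx": 0.144, "ty": 0.252, "tz": 0.01, "rx": 0, "ry": 0, "rz": -1.13, "claw": 0},
  {"tx": 0.168, "ty": 0.294, "tz": 0.01, "rx": 0, "ry": 0, "rz": -1.13, "claw": 0},
  {"tx": 0.192, "ty": 0.336, "tz": 0.01, "rx": 0, "ry": 0, "rz": -1.13, "claw": 0},
  {"tx": 0.216, "ty": 0.378, "tz": 0.01, "rx": 0, "ry": 0, "rz": -1.13, "claw": 0},
  {"tx": 0.24, "ty": 0.42, "tz": 0.01, "rx": 0, "ry": 0, "rz": -1.13, "claw": 0},
  {"tx": 0.264, "ty": 0.462, "tz": 0.01, "rx": 0, "ry": 0, "rz": -1.13, "claw": 0},
  {"tx": 0.288, "ty": 0.504, "tz": 0.01, "rx": 0, "ry": 0, "rz": -1.13, "claw": 0},
])

```text
clock: 1.3
eef_pos: [502.7, -107.9, 241.2]
tool_rot: [3.142, 0.0, 0.237]
force: [0.9, -0.8, -0.1]
width: -0.2
```

Emit:
apply_moves([
  {"tx": 0.02, "ty": 0.034, "tz": 0.0, "rx": 0, "ry": 0, "rz": 0, "claw": 0},
  {"tx": 0.036, "ty": 0.062, "tz": 0.0, "rx": 0, "ry": 0, "rz": 0, "claw": 0},
  {"tx": 0.036, "ty": 0.062, "tz": -0.02, "rx": 0, "ry": 0, "rz": 0, "claw": 0},
  {"tx": 0.036, "ty": 0.062, "tz": -0.04, "rx": 0, "ry": 0, "rz": 0, "claw": 0},
  {"tx": 0.036, "ty": 0.062, "tz": -0.05, "rx": 0, "ry": 0, "rz": 0, "claw": 0},
  {"tx": 0.036, "ty": 0.062, "tz": -0.05, "rx": 0, "ry": 0, "rz": 0, "claw": 0},
])

```text
clock: 1.9
eef_pos: [537.0, -47.8, 189.9]
tool_rot: [-3.141, 0.003, 0.237]
force: [0.2, -0.5, 0.5]
width: 0.1
```

```bash
python3 - <<'E'
from h import *
s=get_image('side');c=calibration('side')
w=get_image('wrist');cw=calibration('wrist');print(cw,read_state()['eef_pos'])
a=cv2.resize(s[190:330,200:340],None,fx=3.5,fy=3.5,interpolation=cv2.INTER_CUBIC)
a=np.vstack([a,np.zeros((max(0,420-a.shape[0]),a.shape[1],3),np.uint8)])[:490]
b=cv2.resize(w[130:330,160:400],None,fx=1.25,fy=1.25)
b=np.vstack([b,np.zeros((490-b.shape[0],b.shape[1],3),np.uint8)])
cv2.imwrite('pics/d.png',np.hstack([a,b])[:,:,::-1]);cv2.imwrite('pics/w.png',w[:,:,::-1])
E
```

```text
{'camera_matrix': array([[325.1922621 ,   0.        , 278.52757834],
       [  0.        , 325.1922621 , 210.10172131],
       [  0.        ,   0.        ,   1.        ]]), 'origin': array([604.36790121, -29.93990739, 334.03645512]), 'attitude': array([-2.74505827e-01,  4.35898562e-04, -1.33461092e+00])} [538.39614616 -48.01218247 191.62427691]
```

View pics/d.png

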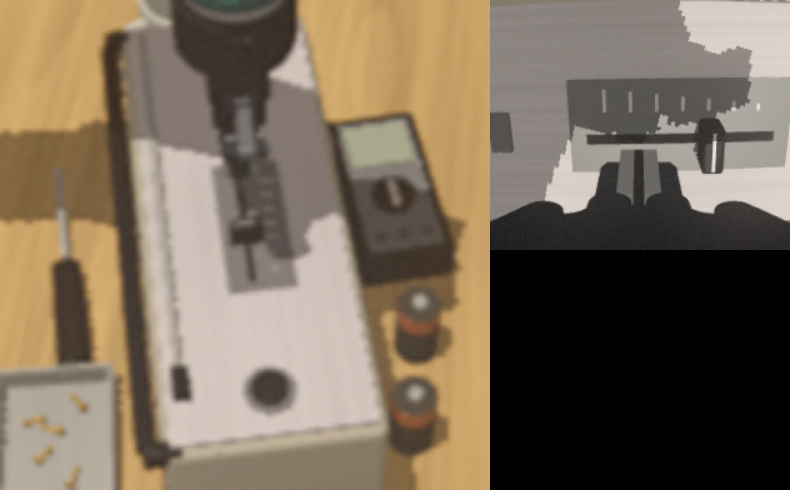

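The wrist crop (right half of the picture) shows the closed fingers at column 638, to the +y side of the lever at column 711. The slot runs from column 587 to 774.

```bash
cat >> h.py <<'E'
def fonz(c,u,v,z):
    K=c['camera_matrix'];a=np.array([u-K[0,2],v-K[1,2]]);r=np.linalg.norm(a);th=r/K[0,0]
    d=np.array([*(a/r*np.sin(th)),np.cos(th)])*[1,-1,-1]
    d=R.from_euler('xyz',c['attitude']).apply(d);o=c['origin'];return o+d*(z-o[2])/d[2]
O=np.array([538.756,-49.053]);X=np.array([.97205,.23478]);Y=np.array([-.23478,.97205])
def rad(p):q=np.asarray(p)[:2]-O;return np.round([q@X,q@Y],1)
E
python3 - <<'E'
from h import *
c=calibration('wrist')
f=lambda u,v:((u-490)/1.25+160,v/1.25+130)
for n,p,z in(('slot+',(587,139),155),('slot-',(774,135),155),('lever top far',(711,120),174),('lever top near',(711,172),174),('lever L',(696,145),174),('lever R',(725,145),174),('panel L',(570,125),155),('tip',(638,150),191)):
    print(n,rad(fonz(c,*f(*p),z)))
E
```

```text
slot+ [-1.3 27.6]
slot- [  0.1 -63.1]
lever top far [ 14.5 -27.3]
lever top near [ -9.7 -28.8]
lever L [  3.3 -21.4]
lever R [  3.1 -34.1]
panel L [ 5.7 35.4]
tip [8.3 3.3]
```

Lever reads about -29 to -31, so it's in the second click. Lowering beside it, then pushing toward quiet.

Emit:
apply_moves([
  {"tx": 0, "ty": 0, "tz": -0.014, "rx": 0, "ry": 0, "rz": 0, "claw": 0},
  {"tx": 0, "ty": 0, "tz": -0.028, "rx": 0, "ry": 0, "rz": 0, "claw": 0},
  {"tx": 0, "ty": 0, "tz": -0.028, "rx": 0, "ry": 0, "rz": 0, "claw": 0},
  {"tx": 0.0012, "ty": -0.0049, "tz": -0.028, "rx": 0, "ry": 0, "rz": 0, "claw": 0},
  {"tx": 0.0024, "ty": -0.0097, "tz": -0.028, "rx": 0, "ry": 0, "rz": 0, "claw": 0},
  {"tx": 0.0035, "ty": -0.0146, "tz": -0.028, "rx": 0, "ry": 0, "rz": 0, "claw": 0},
  {"tx": 0.0042, "ty": -0.0175, "tz": -0.028, "rx": 0, "ry": 0, "rz": 0, "claw": 0},
  {"tx": 0.0049, "ty": -0.0204, "tz": -0.028, "rx": 0, "ry": 0, "rz": 0, "claw": 0},
  {"tx": 0.0056, "ty": -0.0233, "tz": -0.028, "rx": 0, "ry": 0, "rz": 0, "claw": 0},
  {"tx": 0.0056, "ty": -0.0233, "tz": -0.028, "rx": 0, "ry": 0, "rz": 0, "claw": 0},
])

```text
clock: 3.0
eef_pos: [543.7, -72.3, 163.2]
tool_rot: [3.141, 0.0, 0.236]
force: [-0.0, 0.0, 0.7]
width: 0.2
```

Emit:
apply_moves([
  {"tx": 0.0005, "ty": -0.0019, "tz": 0, "rx": 0, "ry": 0, "rz": 0, "claw": 0},
  {"tx": 0.0009, "ty": -0.0039, "tz": 0, "rx": 0, "ry": 0, "rz": 0, "claw": 0},
  {"tx": 0.0014, "ty": -0.0058, "tz": 0, "rx": 0, "ry": 0, "rz": 0, "claw": 0},
  {"tx": 0.0019, "ty": -0.0078, "tz": 0, "rx": 0, "ry": 0, "rz": 0, "claw": 0},
  {"tx": 0.0019, "ty": -0.0078, "tz": 0, "rx": 0, "ry": 0, "rz": 0, "claw": 0},
])

```text
clock: 3.5
eef_pos: [545.8, -79.5, 163.3]
tool_rot: [3.141, -0.0, 0.237]
force: [-1.0, 0.4, -0.0]
width: 0.1
```

```bash
python3 - <<'E'
from h import *
w=get_image('wrist');c=calibration('wrist');s=read_state();print(s['eef_pos'],rad(s['eef_pos']),s['force'])
cv2.imwrite('pics/e.png',cv2.resize(w[130:330,160:400],None,fx=2.5,fy=2.5,interpolation=cv2.INTER_CUBIC)[:,:,::-1])
E
```

```text
[545.93683158 -79.70304106 163.32276704] [ -0.2 -31.5] [-0.5711081   0.3910349  -0.00992803]
```

View pics/e.png

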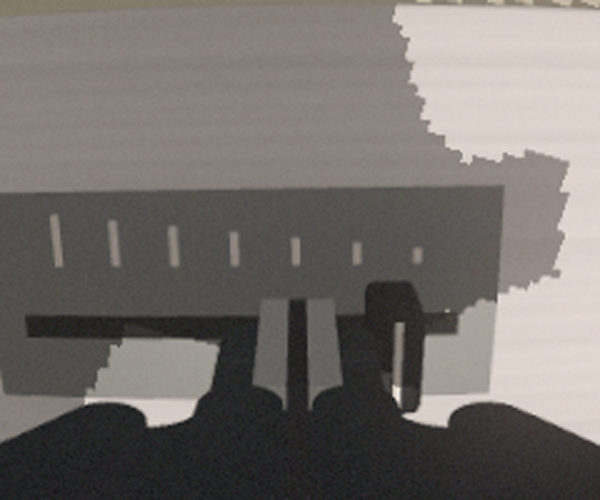

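```bash
python3 - <<'E'
from h import *
c=calibration('wrist')
f=lambda u,v:(u/2.5+160,v/2.5+130)
for n,p,z in(('slot+',(27,326),155),('slot-',(457,323),155),('m0',(417,255),155),('m1',(357,253),155),('m3',(235,250),155),('levtop L',(366,300),174),('levtop R',(418,300),174),('stripe',(399,322),174),('stripe lo',(403,408),174),('nearR',(420,400),174),('fingerR',(342,385),163),('fingerRtip',(333,300),163)):
    print(n,rad(fonz(c,*f(*p),z)))
E
```

```text
slot+ [-1.9 27.6]
slot- [ -0.6 -62.4]
m0 [ 14.4 -53.2]
m1 [ 14.9 -41.3]
m3 [ 15.5 -17.3]
levtop L [ 12.8 -41.6]
levtop R [ 12.7 -50.8]
stripe [  8.5 -47.6]
stripe lo [ -9.3 -49.3]
nearR [ -7.7 -52.4]
fingerR [-10.2 -38.4]
fingerRtip [  8.2 -36.3]
```

The lever has moved to near the quiet end, and the slot readings carry a +1.5 mm bias. I'll keep pushing gently until the stop is felt.

Emit:
apply_moves([
  {"tx": 0.0002, "ty": -0.001, "tz": 0, "rx": 0, "ry": 0, "rz": 0, "claw": 0},
  {"tx": 0.0005, "ty": -0.0019, "tz": 0, "rx": 0, "ry": 0, "rz": 0, "claw": 0},
  {"tx": 0.0007, "ty": -0.0029, "tz": 0, "rx": 0, "ry": 0, "rz": 0, "claw": 0},
  {"tx": 0.0007, "ty": -0.0029, "tz": 0, "rx": 0, "ry": 0, "rz": 0, "claw": 0},
])

```text
clock: 3.95
eef_pos: [546.6, -82.2, 163.4]
tool_rot: [3.141, -0.0, 0.237]
force: [-1.3, -0.2, -0.3]
width: 0.0
```

Emit:
apply_moves([
  {"tx": 0.0002, "ty": -0.001, "tz": 0, "rx": 0, "ry": 0, "rz": 0, "claw": 0},
  {"tx": 0.0002, "ty": -0.001, "tz": 0, "rx": 0, "ry": 0, "rz": 0, "claw": 0},
])

```text
clock: 4.15
eef_pos: [546.7, -82.9, 163.3]
tool_rot: [3.141, -0.0, 0.237]
force: [-0.7, 0.2, 0.1]
width: 0.2
```

Emit:
apply_moves([
  {"tx": 0.0002, "ty": -0.001, "tz": 0, "rx": 0, "ry": 0, "rz": 0, "claw": 0},
  {"tx": 0.0002, "ty": -0.001, "tz": 0, "rx": 0, "ry": 0, "rz": 0, "claw": 0},
])

```text
clock: 4.35
eef_pos: [546.9, -83.9, 163.3]
tool_rot: [3.141, -0.0, 0.237]
force: [0.5, 0.1, -0.9]
width: -0.1
```

Emit:
apply_moves([
  {"tx": 0.0002, "ty": -0.001, "tz": 0, "rx": 0, "ry": 0, "rz": 0, "claw": 0},
  {"tx": 0.0005, "ty": -0.0019, "tz": 0, "rx": 0, "ry": 0, "rz": 0, "claw": 0},
  {"tx": 0.0005, "ty": -0.0019, "tz": 0, "rx": 0, "ry": 0, "rz": 0, "claw": 0},
])

```text
clock: 4.65
eef_pos: [547.2, -85.1, 163.3]
tool_rot: [-3.141, 0.0, 0.237]
force: [-0.1, 2.5, -0.2]
width: 0.3
```

```bash
python3 - <<'E'
from h import *
w=get_image('wrist');c=calibration('wrist');s=read_state();print(s['eef_pos'],rad(s['eef_pos']),s['force'])
cv2.imwrite('pics/f.png',cv2.resize(w[130:330,160:400],None,fx=2.5,fy=2.5,interpolation=cv2.INTER_CUBIC)[:,:,::-1])
E
```

```text
[547.13886189 -85.15504307 163.25365501] [ -0.3 -37.1] [-0.3245849   1.9531092   0.50578175]
```

View pics/f.png

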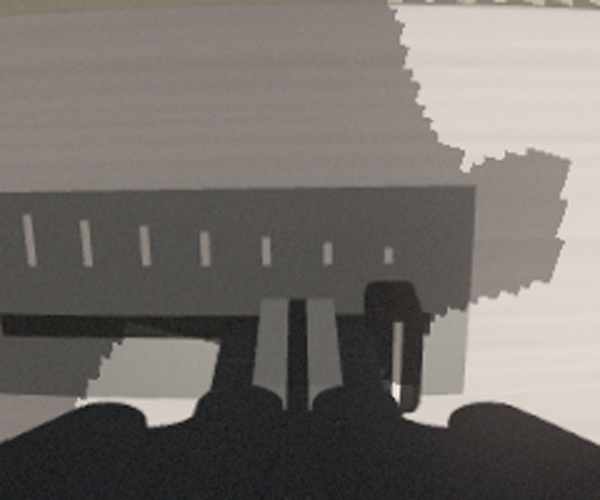

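The lever moved with the finger, so they are in contact, and it now lines up with the first scale mark. Its stripe is at column 399 and the mark at 389. I'll push on to confirm a hard stop.

Emit:
apply_moves([
  {"tx": 0.0002, "ty": -0.001, "tz": 0, "rx": 0, "ry": 0, "rz": 0, "claw": 0},
  {"tx": 0.0002, "ty": -0.001, "tz": 0, "rx": 0, "ry": 0, "rz": 0, "claw": 0},
])

```text
clock: 4.9
eef_pos: [547.2, -85.4, 163.2]
tool_rot: [-3.14, 0.0, 0.238]
force: [-1.7, 3.6, 0.8]
width: 0.2
```

Emit:
apply_moves([
  {"tx": 0.0002, "ty": -0.001, "tz": 0, "rx": 0, "ry": 0, "rz": 0, "claw": 0},
  {"tx": 0.0002, "ty": -0.001, "tz": 0, "rx": 0, "ry": 0, "rz": 0, "claw": 0},
])

```text
clock: 5.1
eef_pos: [547.2, -85.5, 163.2]
tool_rot: [-3.139, 0.001, 0.238]
force: [-2.7, 7.4, 2.1]
width: 0.1
```

Hard stop felt: 8 N with no motion, while a click would yield at 4 N. Backing off, rising, and moving over the key.

Emit:
apply_moves([
  {"tx": -0.0014, "ty": 0.006, "tz": 0, "rx": 0, "ry": 0, "rz": 0, "claw": 0},
  {"tx": -0.0014, "ty": 0.006, "tz": 0.01, "rx": 0, "ry": 0, "rz": 0, "claw": 0},
  {"tx": -0.0014, "ty": 0.006, "tz": 0.035, "rx": 0, "ry": 0, "rz": 0, "claw": 0},
  {"tx": 0.007, "ty": -0.03, "tz": 0.035, "rx": 0, "ry": 0, "rz": 0, "claw": 0},
  {"tx": 0.016, "ty": -0.066, "tz": 0.035, "rx": 0, "ry": 0, "rz": 0, "claw": 0},
  {"tx": 0.025, "ty": -0.102, "tz": 0.035, "rx": 0, "ry": 0, "rz": 0, "claw": 0},
  {"tx": 0.025, "ty": -0.102, "tz": 0.015, "rx": 0, "ry": 0, "rz": 0, "claw": 0},
  {"tx": 0.025, "ty": -0.102, "tz": 0.007, "rx": 0, "ry": 0, "rz": 0, "claw": 0},
  {"tx": 0.025, "ty": -0.102, "tz": 0.007, "rx": 0, "ry": 0, "rz": 0, "claw": 0},
])

```text
clock: 6.0
eef_pos: [571.7, -189.1, 169.4]
tool_rot: [-3.14, 0.002, 0.238]
force: [-1.6, 0.7, -0.3]
width: 0.0
```

```bash
python3 - <<'E'
from h import *
w=get_image('wrist');c=calibration('wrist');s=read_state();print(s['eef_pos'],rad(s['eef_pos']),s['force'])
cv2.imwrite('pics/g.png',cv2.resize(w[130:330,60:380],None,fx=2.4,fy=2.4,interpolation=cv2.INTER_CUBIC)[:,:,::-1])
E
```

```text
[ 572.43348097 -188.73367313  170.2305119 ] [-1.000e-01 -1.437e+02] [ 0.05913582  0.66855542 -0.28218908]
```

View pics/g.png

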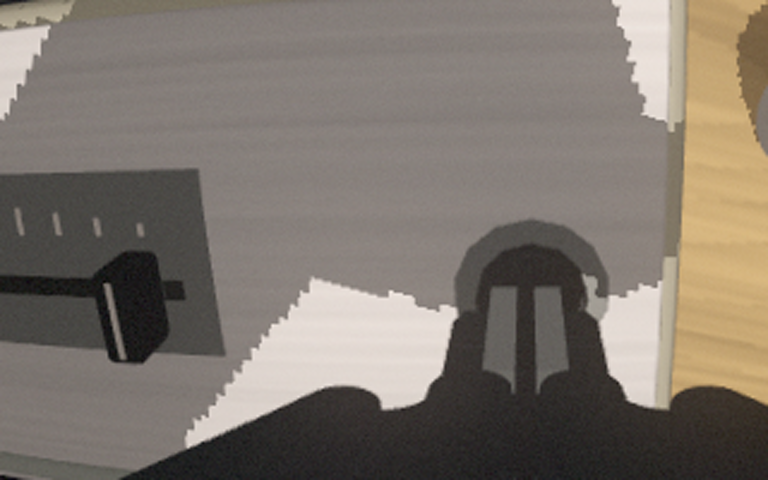

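The lever's base sits at the first (quiet) mark, column ~141. The fingers (column 526) are over the key (centre ~531). Pressing.

Emit:
apply_moves([
  {"tx": 0.0005, "ty": -0.001, "tz": -0.006, "rx": 0, "ry": 0, "rz": 0, "claw": 0},
  {"tx": 0.0005, "ty": -0.001, "tz": -0.009, "rx": 0, "ry": 0, "rz": 0, "claw": 0},
  {"tx": 0.0005, "ty": -0.001, "tz": -0.011, "rx": 0, "ry": 0, "rz": 0, "claw": 0},
  {"tx": 0.0005, "ty": -0.001, "tz": -0.013, "rx": 0, "ry": 0, "rz": 0, "claw": 0},
  {"tx": 0.0005, "ty": -0.001, "tz": -0.013, "rx": 0, "ry": 0, "rz": 0, "claw": 0},
])

```text
clock: 6.55
eef_pos: [573.7, -190.1, 157.6]
tool_rot: [-3.141, -0.001, 0.238]
force: [-0.1, 0.7, 3.1]
width: -0.4
```

Emit:
apply_moves([
  {"tx": 0, "ty": 0, "tz": -0.001, "rx": 0, "ry": 0, "rz": 0, "claw": 0},
  {"tx": 0, "ty": 0, "tz": -0.001, "rx": 0, "ry": 0, "rz": 0, "claw": 0},
])

```text
clock: 6.75
eef_pos: [573.7, -190.1, 157.1]
tool_rot: [-3.141, -0.001, 0.237]
force: [-1.7, 2.6, 6.6]
width: -0.1
```

Emit:
apply_moves([
  {"tx": 0, "ty": 0, "tz": -0.0015, "rx": 0, "ry": 0, "rz": 0, "claw": 0},
  {"tx": 0, "ty": 0, "tz": -0.0015, "rx": 0, "ry": 0, "rz": 0, "claw": 0},
])

```text
clock: 6.95
eef_pos: [573.7, -190.2, 156.9]
tool_rot: [3.142, -0.002, 0.237]
force: [-2.1, 2.9, 14.5]
width: -0.1
```

Key is fully down: 14.5 N with no further travel. Releasing it and moving to the quiet side of the lever.

Emit:
apply_moves([
  {"tx": 0, "ty": 0, "tz": 0.01, "rx": 0, "ry": 0, "rz": 0, "claw": 0},
  {"tx": 0, "ty": 0, "tz": 0.045, "rx": 0, "ry": 0, "rz": 0, "claw": 0},
  {"tx": -0.007, "ty": 0.03, "tz": 0.045, "rx": 0, "ry": 0, "rz": 0, "claw": 0},
  {"tx": -0.0145, "ty": 0.06, "tz": 0.045, "rx": 0, "ry": 0, "rz": 0, "claw": 0},
  {"tx": -0.0145, "ty": 0.06, "tz": 0.03, "rx": 0, "ry": 0, "rz": 0, "claw": 0},
  {"tx": -0.0145, "ty": 0.06, "tz": 0.015, "rx": 0, "ry": 0, "rz": 0, "claw": 0},
  {"tx": -0.0145, "ty": 0.06, "tz": 0.008, "rx": 0, "ry": 0, "rz": 0, "claw": 0},
  {"tx": -0.0145, "ty": 0.06, "tz": 0.008, "rx": 0, "ry": 0, "rz": 0, "claw": 0},
])

```text
clock: 7.75
eef_pos: [557.7, -130.9, 161.7]
tool_rot: [-3.141, 0.003, 0.237]
force: [-0.2, -0.6, 0.3]
width: -0.1
```

```bash
python3 - <<'E'
from h import *
w=get_image('wrist');c=calibration('wrist');s=read_state();print(s['eef_pos'],rad(s['eef_pos']),s['force'])
cv2.imwrite('pics/i.png',cv2.resize(w[130:330,80:400],None,fx=2.4,fy=2.4,interpolation=cv2.INTER_CUBIC)[:,:,::-1])
E
```

```text
[ 558.37625157 -131.02288918  162.48824224] [ -0.2 -84.3] [ 0.02451771 -0.13045285  1.12004415]
```

View pics/i.png

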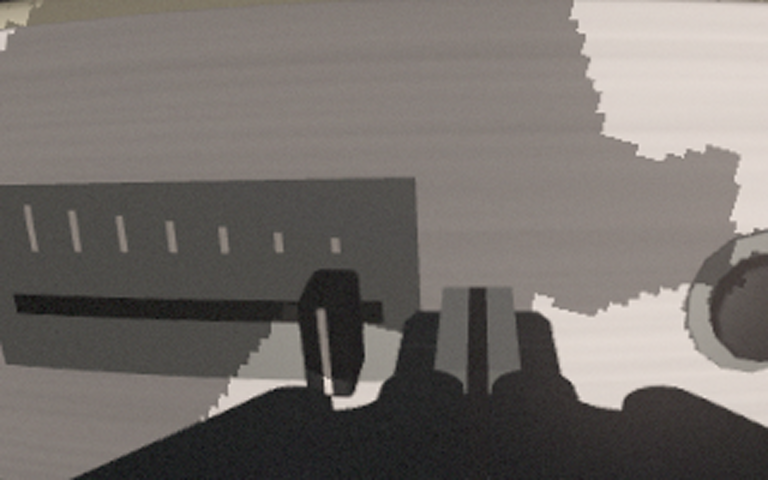

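Gap to the lever is about 9 mm (finger edge at column 405, lever face at 362). Pushing up step by step.

Emit:
apply_moves([
  {"tx": -0.0005, "ty": 0.0019, "tz": 0.0005, "rx": 0, "ry": 0, "rz": 0, "claw": 0},
  {"tx": -0.0009, "ty": 0.0039, "tz": 0.0005, "rx": 0, "ry": 0, "rz": 0, "claw": 0},
  {"tx": -0.0014, "ty": 0.0058, "tz": 0.0005, "rx": 0, "ry": 0, "rz": 0, "claw": 0},
  {"tx": -0.0014, "ty": 0.0058, "tz": 0.0005, "rx": 0, "ry": 0, "rz": 0, "claw": 0},
])

```text
clock: 8.2
eef_pos: [557.5, -124.3, 163.6]
tool_rot: [-3.142, -0.001, 0.238]
force: [0.1, 0.7, 0.3]
width: 0.2
```

Emit:
apply_moves([
  {"tx": -0.0005, "ty": 0.0019, "tz": 0, "rx": 0, "ry": 0, "rz": 0, "claw": 0},
  {"tx": -0.0005, "ty": 0.0019, "tz": 0, "rx": 0, "ry": 0, "rz": 0, "claw": 0},
])

```text
clock: 8.4
eef_pos: [556.8, -122.6, 163.4]
tool_rot: [-3.141, -0.0, 0.238]
force: [-0.6, -1.0, 0.3]
width: 0.4
```

Emit:
apply_moves([
  {"tx": -0.0002, "ty": 0.001, "tz": 0, "rx": 0, "ry": 0, "rz": 0, "claw": 0},
  {"tx": -0.0002, "ty": 0.001, "tz": 0, "rx": 0, "ry": 0, "rz": 0, "claw": 0},
])

```text
clock: 8.6
eef_pos: [556.6, -121.7, 163.3]
tool_rot: [-3.141, -0.0, 0.237]
force: [0.1, -0.3, -0.5]
width: -0.2
```

Emit:
apply_moves([
  {"tx": -0.0002, "ty": 0.001, "tz": 0, "rx": 0, "ry": 0, "rz": 0, "claw": 0},
  {"tx": -0.0002, "ty": 0.001, "tz": 0, "rx": 0, "ry": 0, "rz": 0, "claw": 0},
])

```text
clock: 8.8
eef_pos: [556.4, -120.8, 163.3]
tool_rot: [-3.142, -0.0, 0.237]
force: [-0.5, -0.0, -1.5]
width: 0.2
```

Emit:
apply_moves([
  {"tx": -0.0002, "ty": 0.001, "tz": 0, "rx": 0, "ry": 0, "rz": 0, "claw": 0},
  {"tx": -0.0002, "ty": 0.001, "tz": 0, "rx": 0, "ry": 0, "rz": 0, "claw": 0},
])

```text
clock: 9.0
eef_pos: [556.3, -120.2, 163.3]
tool_rot: [3.141, -0.0, 0.237]
force: [-0.9, 0.3, -0.3]
width: -0.1
```

Emit:
apply_moves([
  {"tx": -0.0002, "ty": 0.001, "tz": 0, "rx": 0, "ry": 0, "rz": 0, "claw": 0},
  {"tx": -0.0002, "ty": 0.001, "tz": 0, "rx": 0, "ry": 0, "rz": 0, "claw": 0},
])

```text
clock: 9.2
eef_pos: [556.1, -119.7, 163.3]
tool_rot: [3.14, -0.0, 0.237]
force: [-0.0, -3.0, -1.1]
width: -0.0
```

Emit:
apply_moves([
  {"tx": -0.0002, "ty": 0.001, "tz": 0, "rx": 0, "ry": 0, "rz": 0, "claw": 0},
  {"tx": -0.0002, "ty": 0.001, "tz": 0, "rx": 0, "ry": 0, "rz": 0, "claw": 0},
])

```text
clock: 9.4
eef_pos: [556.0, -119.1, 163.4]
tool_rot: [3.14, -0.0, 0.237]
force: [0.4, -4.4, -1.2]
width: 0.0
```

Contact is at world y ≈ -120.3, which puts the lever at -55.3 in radio coordinates, in agreement with the quiet end. Driving to about 20 mm of slide first.

Emit:
apply_moves([
  {"tx": -0.0005, "ty": 0.002, "tz": 0, "rx": 0, "ry": 0, "rz": 0, "claw": 0},
  {"tx": -0.001, "ty": 0.004, "tz": 0, "rx": 0, "ry": 0, "rz": 0, "claw": 0},
  {"tx": -0.0014, "ty": 0.006, "tz": 0, "rx": 0, "ry": 0, "rz": 0, "claw": 0},
  {"tx": -0.0019, "ty": 0.008, "tz": 0, "rx": 0, "ry": 0, "rz": 0, "claw": 0},
  {"tx": -0.0024, "ty": 0.01, "tz": 0, "rx": 0, "ry": 0, "rz": 0, "claw": 0},
  {"tx": -0.0029, "ty": 0.012, "tz": 0, "rx": 0, "ry": 0, "rz": 0, "claw": 0},
  {"tx": -0.0034, "ty": 0.014, "tz": 0, "rx": 0, "ry": 0, "rz": 0, "claw": 0},
  {"tx": -0.0039, "ty": 0.016, "tz": 0, "rx": 0, "ry": 0, "rz": 0, "claw": 0},
  {"tx": -0.0039, "ty": 0.016, "tz": 0, "rx": 0, "ry": 0, "rz": 0, "claw": 0},
])

```text
clock: 10.3
eef_pos: [551.5, -100.4, 163.2]
tool_rot: [-3.14, 0.0, 0.238]
force: [1.0, -0.7, -0.5]
width: -0.2
```

Emit:
apply_moves([
  {"tx": -0.0005, "ty": 0.002, "tz": 0, "rx": 0, "ry": 0, "rz": 0, "claw": 0},
  {"tx": -0.001, "ty": 0.004, "tz": 0, "rx": 0, "ry": 0, "rz": 0, "claw": 0},
  {"tx": -0.001, "ty": 0.004, "tz": 0, "rx": 0, "ry": 0, "rz": 0, "claw": 0},
])

```text
clock: 10.6
eef_pos: [550.7, -97.2, 163.3]
tool_rot: [-3.141, 0.0, 0.238]
force: [0.7, 0.4, -0.9]
width: -0.1
```

Emit:
apply_moves([
  {"tx": -0.0002, "ty": 0.001, "tz": 0, "rx": 0, "ry": 0, "rz": 0, "claw": 0},
  {"tx": -0.0005, "ty": 0.002, "tz": 0, "rx": 0, "ry": 0, "rz": 0, "claw": 0},
  {"tx": -0.0005, "ty": 0.002, "tz": 0, "rx": 0, "ry": 0, "rz": 0, "claw": 0},
])

```text
clock: 10.9
eef_pos: [550.5, -96.5, 163.4]
tool_rot: [3.141, -0.0, 0.237]
force: [-0.2, -1.4, 0.5]
width: -0.1
```

Contact again at about 24.5 mm, so the lever is in the second click as expected.

Emit:
apply_moves([
  {"tx": -0.0002, "ty": 0.001, "tz": 0, "rx": 0, "ry": 0, "rz": 0, "claw": 0},
  {"tx": -0.0005, "ty": 0.002, "tz": 0, "rx": 0, "ry": 0, "rz": 0, "claw": 0},
  {"tx": -0.0005, "ty": 0.002, "tz": 0, "rx": 0, "ry": 0, "rz": 0, "claw": 0},
])

```text
clock: 11.2
eef_pos: [550.2, -94.9, 163.4]
tool_rot: [3.14, -0.0, 0.236]
force: [1.1, -4.3, -0.6]
width: 0.2
```

Emit:
apply_moves([
  {"tx": -0.0002, "ty": 0.001, "tz": 0, "rx": 0, "ry": 0, "rz": 0, "claw": 0},
  {"tx": -0.0005, "ty": 0.002, "tz": 0, "rx": 0, "ry": 0, "rz": 0, "claw": 0},
  {"tx": -0.0005, "ty": 0.002, "tz": 0, "rx": 0, "ry": 0, "rz": 0, "claw": 0},
])

```text
clock: 11.5
eef_pos: [549.0, -90.4, 163.2]
tool_rot: [-3.14, 0.001, 0.238]
force: [-1.0, 0.5, -0.6]
width: -0.2
```

Emit:
apply_moves([
  {"tx": -0.0002, "ty": 0.001, "tz": 0, "rx": 0, "ry": 0, "rz": 0, "claw": 0},
  {"tx": -0.0002, "ty": 0.001, "tz": 0, "rx": 0, "ry": 0, "rz": 0, "claw": 0},
])

```text
clock: 11.7
eef_pos: [549.0, -89.8, 163.2]
tool_rot: [-3.14, 0.0, 0.238]
force: [0.3, -0.3, -0.2]
width: 0.2
```

It jumped on: no force with the finger at 31.4 mm. Backing off, rising, and checking.

Emit:
apply_moves([
  {"tx": 0.0024, "ty": -0.01, "tz": 0, "rx": 0, "ry": 0, "rz": 0, "claw": 0},
  {"tx": 0.0024, "ty": -0.01, "tz": 0.03, "rx": 0, "ry": 0, "rz": 0, "claw": 0},
  {"tx": 0.0024, "ty": -0.01, "tz": 0.06, "rx": 0, "ry": 0, "rz": 0, "claw": 0},
  {"tx": 0.0024, "ty": -0.01, "tz": 0.06, "rx": 0, "ry": 0, "rz": 0, "claw": 0},
  {"tx": 0.0024, "ty": -0.01, "tz": 0.06, "rx": 0, "ry": 0, "rz": 0, "claw": 0},
])

```text
clock: 12.2
eef_pos: [551.9, -101.5, 223.8]
tool_rot: [3.141, -0.001, 0.237]
force: [-0.2, 0.1, 0.2]
width: -0.1
```

```bash
python3 - <<'E'
from h import *
w=get_image('wrist');t=get_image('top');s=read_state();print(s['clock'],rad(s['eef_pos']),s['force'])
t0=cv2.imread('pics/top0.png')[:,:,::-1]
for n,a in(('knob',(260,226)),('key',(394,193))):
    try:print(n,blob(t,*a)[0],blob(t0,*a)[0])
    except Exception as e:print(n,e)
a=cv2.resize(w[130:330,120:400],None,fx=2,fy=2,interpolation=cv2.INTER_CUBIC)
b=t[130:290,180:460]
cv2.imwrite('pics/j.png',np.vstack([a,np.hstack([b,t0[130:290,180:460]])])[:,:,::-1])
E
```

```text
12.3 [ -0.4 -53.5] [-0.20764614  0.49053476  0.07668302]
knob [259.45320197 225.25123153] [259.4600939  225.22065728]
key [389.56443914 192.38424821] [393.77083333 192.77083333]
```

View pics/j.png

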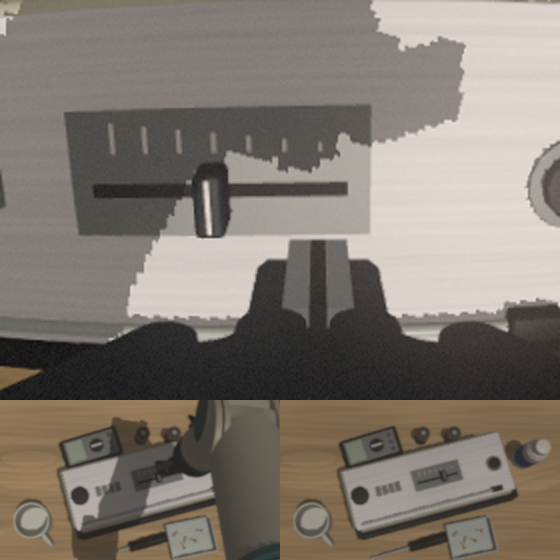

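The lever (column 210) is at the fourth mark from the quiet end (213), which is the third click. The tone knob hasn't moved, and the fingers are clear of everything. Handing in.

```bash
python3 -c "
from cell import *
print(finish_job(),read_state()['clock'])"
```

```text
the job is handed in; nothing more can be done
the job is handed in; nothing more can be done
```

The job is handed in at about 12.3 s. The lever ended in the third click with the key pressed and released at the quiet end; no verdict was reported.

- **Quiet end:** using closed fingertips, I pushed the lever from the second click down to the stop. It held at 8 N without moving, where a click gives way at about 4 N.
- **Power key:** I pressed it until it moved no further, with 14.5 N on the tool and the fingertips at about 157 mm, its fully-down height. Then I let it up.
- **Third click:** I pushed the lever back up. I felt it at 24.5 mm (second click), and it jumped on by itself when the finger had reached about 31 mm.

**Last checks:**
- **Lever:** the wrist picture shows it within about 1 mm of the third-click mark.
- **Radio:** the tone knob is within 0.1 pixel of its first position in the top view, so the radio did not shift.
- **Fingers:** they are 60 mm clear with no force on them.
- **Failed check:** the same comparison for the power key differed by 4 pixels. The arm covers that end in the top view, so I relied on the knob and wrist picture instead.
- **Not checked:** the arm hid the spray can in the final picture. I also took the key to be up from the wrist picture, without measuring it.

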